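Press the brown flask into the sprung ring cradle and hold it

TASK

Lift the brown round flask out of its cork ring and set it, neck up, into the grey sprung ring cradle, then press it down until the cradle's black pointer stands in the red band, without ever bottoming the cradle out. Keep holding it pressed there, upright, so that a colleague can close a clip over it: the program finishes while still holding the flask down in the red band. Keep the flask upright all the way and leave the clear flask and the other things on the bench where they are.

Things in the scene. Friction and masses are not known exactly. Their poses are not given: they have to be found in the camera images.
- amber_flask: the flask to handle: brown glass, round bottom, 80 to 140 g, 109 mm tall. Bulb 64 mm diameter, straight neck 24 mm diameter from 62 to 104 mm above the origin (green tape round it), lip 28 mm diameter above that. Origin: lowest point of the bulb; z up the neck. Stands in one of two cork rings (84 mm wide, 24 mm high), its origin 8 mm above the bench. Grip the neck, tips just above the bulb
- clear_flask: a flask of the same shape and size in clear glass, standing in the other cork ring in the same way: leave it. Origin: lowest point of the bulb
- cradle: the sprung ring cradle, fixed to the bench, turned up to 0.6 rad: round grey base 112 mm diameter, 14 mm high, three guide rods with coil springs (tops 76 mm up, 46 mm from the centre), a sliding aluminium ring, and at its +y side a white scale plate 18 mm wide, top 87 mm above the bench. Origin: centre of the base's underside; z up
- cradle_ring (a joint): how far the cradle's ring (80 mm across, conical seat for the bulb, top 69 mm above the bench at rest) is pressed down, m: 0 = up at rest, 0.030 = bottomed out; the pointer is in the red band from 0.010 to 0.020. The spring pushes up with about 3 N at first plus 0.35 N per mm; the flask's weight alone does not move it
- cradle_seat (a point): point on the ring's axis where the flask's lowest point (its origin) is when the bulb is seated in the ring: 53 mm above the bench at rest; moves down with the ring
- cradle_pointer (a point): tip of the ring's black pointer, a 3 mm thick blade on both sides of the scale plate; 62 mm above the bench at rest, moves down with the ring
- red_band (a point): middle of the red band on the scale plate, 47 mm above the bench, 62 mm from the cradle's axis; the band is 10 mm high (42 to 52 mm above the bench)
- beaker: clear plastic handled beaker, 90 mm diameter, 115 mm tall, at the far side; origin: centre of its underside. Leave it
- pot: clear plastic beaker without handle, 84 mm diameter, 100 mm tall, at the right; origin: centre of its underside. Leave it
- wash_bottle: white wash bottle with a red label and bent spout, 70 mm diameter, 176 mm tall, at the left; origin: centre of its underside. Leave it
- vial_1: brown vial with black cap and green label, 26 mm diameter, 55 mm tall; origin: centre of its underside. Leave it
- vial_2: clear vial with white cap and green label, 26 mm diameter, 55 mm tall; origin: centre of its underside. Leave it
- spatula: wooden-handled spatula, 170 mm long, lying on the bench nearest the robot; origin near its middle, on its underside. Leave it
Things that resemble listed ones, but are neither listed nor needed, are in the scene too. What is meant by the amber_flask is not blue, and is the larger of those in its own colour.

How it is judged:
By the outcome, as a careful person would: the job done as asked, in the order asked, and still so for the second after the job is handed in, while the arm keeps its last pose, push and grip.
It also fails if it takes over 35 s, if anything falls off the work surface, if the arm or the gripper's body presses on something with over 40 N, if the wrist force passes 120 N, or if a joint passes its speed limit or range.

ROBOT

A 6-joint arm with a two-finger parallel gripper is mounted at the origin on the work surface. World frame = base frame: x ahead of the robot, y to its left, z up, the work surface at z = 0. Lengths are in m, angles in degrees, forces in N, time in s.
With the tool pointing down it reaches from about 0.275 to 0.75 m from the base axis. Payload 10.2 kg.
Tool frame: the origin (TCP) lies midway between the tips of the shut fingers; the grasp point (between the pads) lies 19 mm behind it (ctrl.tcp_to_grasp is the distance from the TCP to the grasp point, in m); z points along the fingers, y is the line along which they close (so a half turn about z gives the same grasp; the last joint's range is limited). The gripper opens to 88 mm and grips with 3 to 60 N. Pads are 18 mm wide; open, the fingers measure 123 mm over their backs; the gripper's body (75 mm by 187 mm) begins 45 mm behind the grasp point.
Start: joints at [-12.8, 17.928, 85.812, -0, 76.261, -12.8], TCP at [0.525, -0, 0.239] pointing down, gripper open.
Joint ranges: [-168.41, 168.41], [-55.51, 124.54], [10.69, 146.95], [-70.63, 250.63], [1, 178], [-165.06, 165.06]. Speed limits (degrees/s): [136.94, 136.94, 172.46, 180, 180, 180].

INTERFACE

Orientations are given as [roll, pitch, yaw] about the fixed x, y, z axes, in that order (R = Rz(yaw) Ry(pitch) Rx(roll)).
In Python, from plant import ctrl, claw, kin, sensors, viewer, workorder gives the robot as it stands. Calls block until the motion is done:
- ctrl.move_pose(position, orientation): joint-space move of the TCP to a pose.
- ctrl.servo_line(position, vel=0.15, ori=None): straight line of the TCP; ori=None keeps the orientation; vel is the mean speed in m/s.
- ctrl.move_joints(angles): joint-space move.
- claw.gripper_to(opening, strength=None): finger opening in m; strength is the grip in N (None keeps the last); returns when the fingers have stopped.
- ctrl.dwell(seconds).
- kin.inverse_kinematics(position, orientation): joint angles nearest the present ones, or None.
- sensors.observe(): the state.
- viewer.grab_frame(name): name is "scene" or "side" or "wrist"; returns (picture, depth): 400x640x3 uint8, red, green, blue; 400x640 float32, m along the optical axis (not along the pixel's ray), 0 where there is no reading.
- viewer.camera_info(name): a dict with "fx", "fy", "cx", "cy" (pixels), "dist_coeffs" ([k1, k2, p1, p2, k3] as OpenCV has them; the pictures are not rectified), "R" (3x3) and "t" (3): a world point X has camera coordinates R X + t. Camera axes: x right, y down, z forward; pixel columns grow to the right and rows downward; lengths in m; the calibration is good to about 2 mm. A picture is of the moment at which its call begins: read the wrist's pose just before it. camera_info takes no time and is no camera call; for the wrist camera it gives the pose at the moment of the call.
A pose or a line that the arm cannot do raises ctrl.Unreachable and nothing moves.
- workorder.close_job(): hands the job in; it is judged then, once.
The state is a dict: "clock": time; "q": joint angles; "qvel": joint speeds; "tau": joint torques, N m; "tool_pos": TCP position; "orientation": TCP orientation; "ft_force": force on the tool from outside, world axes, zero at the start; "wrist_torque": the same for the moment, N m; "grip_width": finger opening in m; "grip_force": force on a finger pad.
Only numpy, scipy, OpenCV 4.12 (cv2) and the standard library are available. Lean on these libraries where they do the work, as an engineer would, in place of code of your own. Each camera call takes 0.05 s, during which the arm holds its last target. There are 200 camera calls.

## Working session

There is one attempt and no reset: what is moved stays moved. The work goes in short steps, each a Python script; the robot and the scene stay as the last script left them, time stands still between calls to the robot, and variables do not carry over. Pictures are saved under pics/ and viewed, at most 10 in all, crops included, and the job is handed in when it is done.

```bash
ls; mkdir -p pics; python3 - <<'E'
from plant import viewer,sensors
import cv2,numpy as np
for n in ("scene","side"):
    p,d=viewer.grab_frame(n); cv2.imwrite(f"pics/{n}0.png",p[:,:,::-1]); np.savez(f"pics/{n}0.npz",p=p,d=d)
    print(n,{k:np.round(v,3).tolist() for k,v in viewer.camera_info(n).items() if k!='name'})
print(sensors.observe())
E
```

```text
pics
scene {'fx': 483.16, 'fy': 483.16, 'cx': 321.245, 'cy': 195.893, 'dist_coeffs': [-0.001, 0.0, 0.0, 0.0, 0.0], 'R': [[-0.853, 0.522, -0.009], [0.445, 0.718, -0.535], [-0.272, -0.461, -0.845]], 't': [0.502, -0.235, 1.436]}
side {'fx': 508.075, 'fy': 508.075, 'cx': 317.751, 'cy': 193.631, 'dist_coeffs': [-0.054, 0.0, 0.0, 0.0, 0.0], 'R': [[-0.925, -0.379, -0.011], [-0.251, 0.633, -0.733], [0.284, -0.675, -0.68]], 't': [0.539, 0.202, 1.507]}
{'clock': 0.1, 'q': array([-1.27983522e+01,  1.79569498e+01,  8.58457731e+01,  8.40682733e-04,
        7.62601813e+01, -1.28014561e+01]), 'qvel': array([-0.0351978 , -0.00634251, -0.18194287,  0.01174251, -0.04915797,
       -0.03489131]), 'tau': array([ 3.19868399e-03, -4.02814186e+01, -2.52645475e+01,  6.95334817e-02,
        3.42543027e-02, -5.51177254e-05]), 'tool_pos': array([5.24807856e-01, 4.90786158e-05, 2.38237454e-01]), 'orientation': array([-1.79938840e+02, -1.47339960e-02,  9.00028959e+01]), 'ft_force': array([-0.14085114,  0.2308968 , -0.19457866]), 'wrist_torque': array([ 0.03990461, -0.00902523, -0.01330235]), 'grip_force': 0.0, 'grip_width': 0.08804185765020978}
```

View pics/scene0.png

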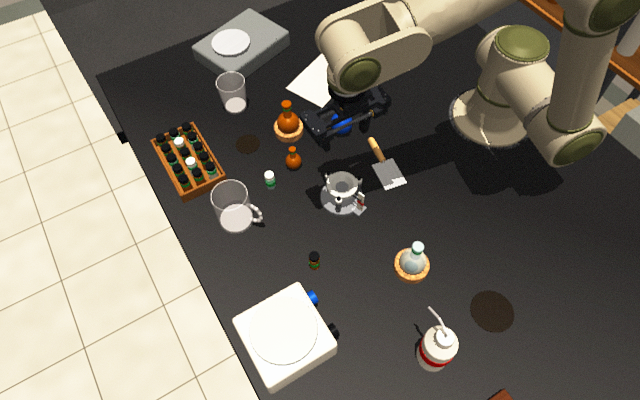

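View pics/side0.png

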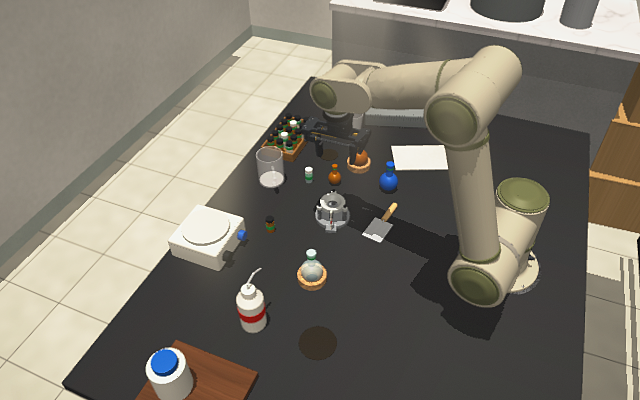

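The scene picture shows the amber flask in its cork ring at about (288,120). The small brown decoy is at (293,160), the blue flask at (342,122), the cradle at (343,193) and the clear flask at (413,260). Next I turn the pixels and depth into world points.

```bash
cat > h.py <<'E'
import numpy as np,cv2
from plant import ctrl,claw,kin,sensors,viewer,workorder
def cloud(d,c):
    K=np.array([[c["fx"],0,c["cx"]],[0,c["fy"],c["cy"]],[0,0,1]])
    h,w=d.shape; g=np.stack(np.meshgrid(np.arange(w),np.arange(h)),-1).reshape(-1,1,2).astype(float)
    n=cv2.undistortPoints(g,K,np.array(c["dist_coeffs"],float)).reshape(h,w,2)
    X=np.dstack([n*d[...,None],d])
    R=np.array(c["R"]);return (X-np.array(c["t"]))@R   # R^T (X-t)
def circ(P,ri=None):
    from scipy.optimize import least_squares as ls
    m=P.mean(0)[:2]
    f=lambda v:np.hypot(P[:,0]-v[0],P[:,1]-v[1])-(ri or v[2])
    r=ls(f,[*m,ri or .03],loss="soft_l1",f_scale=.002);return r.x,np.abs(r.fun).mean()
def grab(n,tag):
    c=viewer.camera_info(n);p,d=viewer.grab_frame(n)
    cv2.imwrite(f"pics/{tag}.png",p[:,:,::-1]);np.savez(f"pics/{tag}.npz",p=p,d=d,X=cloud(d,c),R=c["R"],t=c["t"],f=c["fx"])
    return p,d,cloud(d,c),c
E
python3 - <<'E'
from h import *
for n in ("scene","side"):
    z=np.load(f"pics/{n}0.npz");p=z["p"];d=z["d"];X=cloud(d,viewer.camera_info(n))
    hsv=cv2.cvtColor(p,cv2.COLOR_RGB2HSV)
    boxes={"scene":dict(amber=(265,95,312,150),cradle=(315,168,372,220),clear=(390,238,435,285)),
           "side":dict(amber=(340,145,375,178),cradle=(310,188,355,236),clear=(292,245,332,292))}[n]
    for k,(a,b,c_,e) in boxes.items():
        P=X[b:e,a:c_].reshape(-1,3);P=P[(P[:,2]>.012)&(P[:,2]<.2)]
        print(n,k,len(P),"mean",P.mean(0).round(3),"max z",P[:,2].max().round(3),"lo",np.percentile(P,3,0).round(3),"hi",np.percentile(P,97,0).round(3))
        for lo,hi in((.013,.03),(.03,.06),(.06,.072),(.075,.115)):
            Q=P[(P[:,2]>lo)&(P[:,2]<hi)]
            if len(Q)>8:print("   ",lo,len(Q),*circ(Q),Q.min(0).round(3),Q.max(0).round(3))
z=viewer.camera_info("wrist");print(z)
E
```

```text
scene amber 784 mean [ 0.544 -0.25   0.055] max z 0.122 lo [ 0.505 -0.285  0.016] hi [ 0.577 -0.162  0.119]
    0.013 257 [ 0.53592366 -0.26700249  0.03754838] 0.004065994385078878 [ 0.494 -0.303  0.013] [ 0.577 -0.224  0.03 ]
    0.03 186 [ 0.53515233 -0.26770834  0.02951967] 0.0020204722926004 [ 0.505 -0.291  0.03 ] [ 0.567 -0.232  0.06 ]
    0.06 149 [ 0.53541857 -0.26675589  0.02055015] 0.00450996563341159 [ 0.51  -0.291  0.06 ] [ 0.578 -0.16   0.072]
    0.075 108 [ 0.56474772 -0.20923081  0.05735872] 0.0032204204357754018 [ 0.524 -0.274  0.075] [ 0.593 -0.146  0.115]
scene cradle 1530 mean [0.534 0.018 0.044] max z 0.092 lo [ 0.489 -0.034  0.013] hi [0.578 0.072 0.077]
    0.013 613 [0.53611576 0.01287516 0.04059696] 0.009451085824843575 [ 0.477 -0.042  0.013] [0.586 0.08  0.03 ]
    0.03 142 [0.52801518 0.0291139  0.03998826] 0.006984533554965763 [ 0.483 -0.038  0.03 ] [0.569 0.075 0.06 ]
    0.06 561 [0.53178866 0.0116767  0.03358963] 0.007188493642092744 [ 0.478 -0.046  0.06 ] [0.571 0.074 0.072]
    0.075 66 [0.52382655 0.01367583 0.0503476 ] 0.005939430210571079 [ 0.482 -0
[... 1850 characters left out ...]
45179308 [0.463 0.239 0.03 ] [0.526 0.299 0.06 ]
    0.06 126 [0.49450448 0.26429805 0.01915502] 0.0036858218082617875 [0.467 0.244 0.06 ] [0.519 0.29  0.072]
    0.075 93 [0.49365501 0.26496684 0.01113403] 0.0015602069000563283 [0.481 0.251 0.075] [0.506 0.279 0.115]
{'fx': 348.2513521204137, 'fy': 348.2513521204137, 'cx': 318.81706246475574, 'cy': 201.16545851858126, 'dist_coeffs': array([-0.02992515,  0.        ,  0.        ,  0.        ,  0.        ]), 'R': array([[ 9.99997356e-01, -1.11432376e-03, -2.01143130e-03],
       [-5.52247872e-04, -9.65517321e-01,  2.60338238e-01],
       [-2.23217284e-03, -2.60336439e-01, -9.65515384e-01]]), 't': array([-0.52450756, -0.03414051,  0.39015155])}
```

```bash
python3 - <<'E'
from h import *
p1,_,X,c=grab("wrist","w0")
ctrl.move_pose([.525,-.2,.26],[180,0,90])
p2,_,X,c=grab("wrist","w1")
cv2.imwrite("pics/ww.png",np.vstack([cv2.resize(p1,(480,300)),cv2.resize(p2,(480,300))])[:,:,::-1])
print(sensors.observe()["clock"])
E
```

```text
1.0167
```

View pics/ww.png

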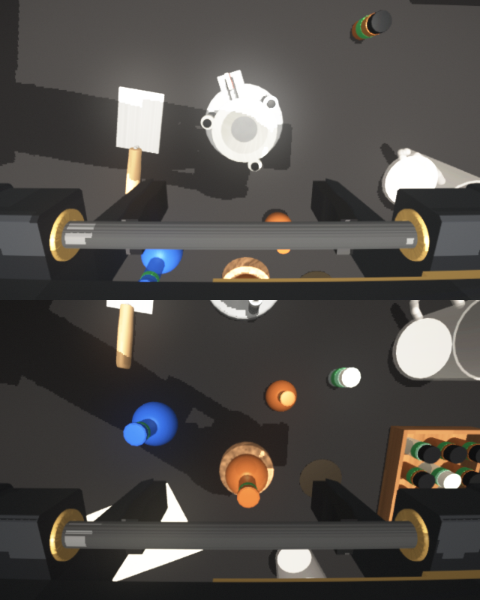

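Top half of the picture: the cradle is at wrist pixel (325,160), with its scale plate at (307,113). Bottom half: the amber flask is at (329,225), with the blue flask at left (200,165) and the small amber decoy at (375,127). Now for precise fits.

```bash
python3 - <<'E'
from h import *
def outer(X,m,r,c0):
    m=cv2.morphologyEx(m.astype(np.uint8),cv2.MORPH_CLOSE,np.ones((3,3)))
    cs,_=cv2.findContours(m,cv2.RETR_EXTERNAL,cv2.CHAIN_APPROX_NONE)
    k=max(cs,key=len)[:,0];P=X[k[:,1],k[:,0]];P=P[(abs(np.hypot(*(P[:,:2]-c0).T)-r)<.008)]
    return circ(P,r)[0][:2],circ(P)[0],len(P)
for tag in("w0","scene0"):
    z=np.load(f"pics/{tag}.npz");X=z["X"] if "X" in z else cloud(z["d"],viewer.camera_info("scene"))
    c0=np.array([.526,.013]);rr=np.hypot(X[...,0]-c0[0],X[...,1]-c0[1])
    print(tag,"bench z",np.median(X[...,2][(rr>.08)&(rr<.1)]))
    print(" base",outer(X,(rr<.066)&(X[...,2]>.007),.056,c0))
    P=X[(rr<.047)&(X[...,2]>.060)&(X[...,2]<.0715)];print(" ring z",np.median(P[:,2]),len(P))
    print(" ring",outer(X,(rr<.042)&(X[...,2]>.060)&(X[...,2]<.0715),.04,c0))
    P=X[(rr<.08)&(X[...,2]>.0725)&(X[...,2]<.1)]
    _,lab,ce=cv2.kmeans(P.astype(np.float32),4,None,(3,50,1e-5),5,cv2.KMEANS_PP_CENTERS);print(" tops",ce.round(4).tolist(),np.bincount(lab[:,0]))
for tag in("w1","scene0"):
    z=np.load(f"pics/{tag}.npz");X=z["X"] if "X" in z else cloud(z["d"],viewer.camera_info("scene"))
    c0=np.array([.535,-.266]);rr=np.hypot(X[...,0]-c0[0],X[...,1]-c0[1])
    print(tag,"cork",outer(X,(rr<.048)&(X[...,2]>.010),.042,c0))
    P=X[(rr<.036)&(X[...,2]>.035)&(X[...,2]<.064)]
    from scipy.optimize import least_squares as ls
    s=ls(lambda v:np.linalg.norm(P-v,axis=1)-.032,[*c0,.04],loss="soft_l1",f_scale=.001);print(" sphere",s.x,abs(s.fun).mean(),len(P))
    P=X[(rr<.03)&(X[...,2]>.072)&(X[...,2]<.110)];print(" neck",len(P),circ(P,.012) if len(P)>5 else 0)
    P=X[(rr<.03)&(X[...,2]>.113)];print(" lip",P.mean(0),len(P),np.ptp(P,axis=0) if len(P) else 0)
    if tag=="w1":
      for n,(a,b,c_,e) in dict(blue=(165,130,240,200),small=(350,100,400,155),pot=(365,325,425,370),vial=(435,85,485,120)).items():
        P=X[b:e,a:c_].reshape(-1,3);P=P[(P[:,2]>.012)];print(n,P.mean(0).round(3),P.min(0).round(3),P.max(0).round(3))
E
```

```text
w0 bench z 0.0003196299105390702
 base (array([0.52626653, 0.01283043]), array([0.52626383, 0.01274548, 0.05604699]), 520)
 ring z 0.06863195864454531 4767
 ring (array([0.52821312, 0.01079386]), array([0.52836606, 0.01063857, 0.039083  ]), 289)
 tops [[0.5436000227928162, -0.03539999946951866, 0.07590000331401825], [0.5127000212669373, 0.06780000030994415, 0.08640000224113464], [0.5618000030517578, 0.04179999977350235, 0.07609999924898148], [0.48590001463890076, 0.018799999728798866, 0.07620000094175339]] [103 119 124 117]
scene0 bench z 0.34730818076448805
 base (array([0.52582052, 0.01095432]), array([0.52528472, 0.01034907, 0.05794166]), 133)
 ring z 0.06845377983286462 468
 ring (array([0.5269784 , 0.01149696]), array([0.5273812 , 0.01092951, 0.03821205]), 84)
 tops [[0.5414000153541565, -0.025699999183416367, 0.07500000298023224], [0.5138999819755554, 0.06390000134706497, 0.08190000057220459], [0.5573999881744385, 0.031700000166893005, 0.07509999722242355], [0.4918999969959259, 0.012299999594688416, 0.07490000128746033]] [34 38 37 23]
w1 cork (array([ 0.53539177, -0.26688075]),
[... 246 characters left out ...]
59708   0.11704472] 702 [0.02647887 0.02785909 0.0063233 ]
blue [ 0.412 -0.186  0.071] [ 0.374 -0.221  0.025] [ 0.525 -0.131  0.406]
small [ 0.581 -0.15   0.049] [ 0.525 -0.174  0.022] [ 0.606 -0.13   0.406]
pot [ 0.6   -0.362  0.115] [ 0.525 -0.443  0.012] [ 0.654 -0.131  0.406]
vial [ 0.665 -0.126  0.05 ] [ 0.525 -0.138  0.012] [ 0.683 -0.113  0.406]
scene0 cork (array([ 0.5353112 , -0.26816504]), array([ 0.53580094, -0.26722696,  0.0409662 ]), 56)
 sphere [ 0.53492599 -0.26845567  0.04117994] 0.0014391556336185623 220
 neck 87 (array([ 0.53486557, -0.26862324,  0.012     ]), np.float64(0.0013971976693567564))
 lip [ 0.53563039 -0.26669816  0.11808126] 70 [0.02736929 0.03105271 0.00879361]
```

```bash
python3 - <<'E'
from h import *
z=np.load("pics/w0.npz");X=z["X"];print("cam",-z["R"].T@z["t"])
for c0 in ([.5304,.0084],[.5263,.0128]):
  c0=np.array(c0);dx=X[...,:2]-c0;rr=np.hypot(*np.moveaxis(dx,-1,0));th=np.degrees(np.arctan2(dx[...,1],dx[...,0]))
  for lo,hi,rm in((.011,.017,.07),(.066,.072,.05)):
    m=(X[...,2]>lo)&(X[...,2]<hi)&(rr<rm)
    print(c0,lo,[(t,*np.percentile(rr[m&(th>=t)&(th<t+30)],[1,99]).round(4)) if (m&(th>=t)&(th<t+30)).any() else None for t in range(-180,180,30)])
E
```

```text
cam [0.5253582  0.06802294 0.38453039]
[0.5304 0.0084] 0.011 [(-180, np.float64(0.0024), np.float64(0.0557)), (-150, np.float64(0.0038), np.float64(0.056)), (-120, np.float64(0.0025), np.float64(0.0267)), (-90, np.float64(0.0036), np.float64(0.027)), (-60, np.float64(0.0028), np.float64(0.0559)), (-30, np.float64(0.0034), np.float64(0.0557)), (0, np.float64(0.004), np.float64(0.0557)), (30, np.float64(0.0031), np.float64(0.0556)), (60, np.float64(0.0048), np.float64(0.0556)), (90, np.float64(0.0053), np.float64(0.0696)), (120, np.float64(0.0044), np.float64(0.0661)), (150, np.float64(0.0036), np.float64(0.0555))]
[0.5304 0.0084] 0.066 [(-180, np.float64(0.0257), np.float64(0.0396)), (-150, np.float64(0.0253), np.float64(0.0399)), (-120, np.float64(0.0257), np.float64(0.0399)), (-90, np.float64(0.0253), np.float64(0.0491)), (-60, np.float64(0.0256), np.float64(0.0398)), (-30, np.float64(0.0253), np.float64(0.0398)), (0, np.float64(0.0251), np.float64(0.0396)), (30, np.float64(0.0253), np.float64(0.0495)), (60, np.float64(0.0256), np.float64(0.0395)), (90, np.float64(0.0248), np.float6
[... 570 characters left out ...]
, np.float64(0.0686)), (120, np.float64(0.0045), np.float64(0.0566)), (150, np.float64(0.0035), np.float64(0.0504))]
[0.5263 0.0128] 0.066 [(-180, np.float64(0.0217), np.float64(0.0433)), (-150, np.float64(0.0247), np.float64(0.0404)), (-120, np.float64(0.0273), np.float64(0.0435)), (-90, np.float64(0.0304), np.float64(0.0496)), (-60, np.float64(0.0315), np.float64(0.0458)), (-30, np.float64(0.0299), np.float64(0.045)), (0, np.float64(0.0272), np.float64(0.0458)), (30, np.float64(0.0242), np.float64(0.0495)), (60, np.float64(0.0211), np.float64(0.0366)), (90, np.float64(0.0194), np.float64(0.0344)), (120, np.float64(0.0188), np.float64(0.0335)), (150, np.float64(0.0197), np.float64(0.0487))]
```

The cradle centre is (0.530, 0.008): the base, ring, rods and plate radii all agree with the given sizes. The amber flask is at (0.5355, -0.267). Next I grasp and lift it.

```bash
python3 - <<'E'
from h import *
ctrl.move_pose([.5355,-.267,.17],[180,0,90])
claw.gripper_to(.07)
ctrl.servo_line([.5355,-.267,.0735],vel=.1)
print(sensors.observe()["tool_pos"],sensors.observe()["ft_force"])
claw.gripper_to(.02,strength=30);ctrl.dwell(.2)
o=sensors.observe();print(o["tool_pos"],o["grip_width"],o["grip_force"],o["ft_force"])
ctrl.servo_line([.5355,-.267,.19],vel=.1)
ctrl.dwell(.2);o=sensors.observe();print(o["clock"],o["tool_pos"],o["orientation"],o["grip_width"],o["grip_force"],o["ft_force"])
p,_,X,c=grab("wrist","w2")
p2,_,_,_=grab("scene","s2")
cv2.imwrite("pics/v2.png",np.vstack([cv2.resize(p,(480,300)),cv2.resize(p2[60:260,230:550],(480,300))])[:,:,::-1])
E
```

```text
[ 0.53580125 -0.26721498  0.07414194] [ 0.25933202 -0.52690299  0.50252081]
[ 0.53555205 -0.26703147  0.07353432] 0.025846322684479187 30.001421123743057 [-0.76053098 -0.29504571  0.99664887]
5.5833 [ 0.53540921 -0.2669174   0.18960002] [-1.79967820e+02 -2.70168303e-02  8.99986471e+01] 0.02584371773607581 30.001176595687866 [-0.63832597 -0.72517249 -0.27130143]
```

View pics/v2.png

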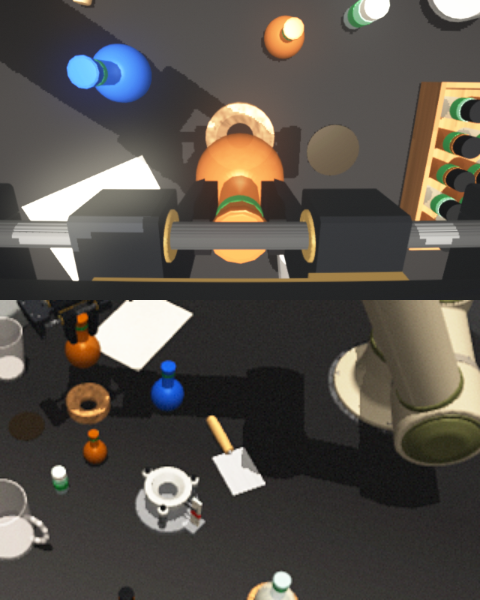

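The flask is held upright between the fingers, with the bulb at wrist pixel (320,215). The cork ring stayed on the bench. I carry the flask above the cradle and check how the bulb sits relative to the TCP and how it lines up with the seat.

```bash
cat >> h.py <<'E'
def bulb(X,p):
    from scipy.optimize import least_squares as ls
    t=sensors.observe()["tool_pos"]
    hsv=cv2.cvtColor(p,cv2.COLOR_RGB2HSV)
    P=X[(np.linalg.norm(X-(t-[0,0,.0335]),axis=2)<.037)&(X[...,2]<t[2]-.012)&(hsv[...,1]>120)]
    s=ls(lambda v:np.linalg.norm(P-v,axis=1)-.032,t-[0,0,.0335],loss="soft_l1",f_scale=.0007)
    print("bulb-tcp",s.x-t,abs(s.fun).mean(),len(P));return s.x-t
E
python3 - <<'E'
from h import *
z=np.load("pics/w2.npz");bulb(z["X"],z["p"])
ctrl.servo_line([.5303,.0084,.19],vel=.15);ctrl.dwell(.2)
p,_,X,c=grab("wrist","w3");bulb(X,p)
o=sensors.observe();print(o["clock"],o["tool_pos"],o["orientation"],o["ft_force"])
m=(X[...,2]>.0725)&(X[...,2]<.095)&(np.hypot(X[...,0]-.5303,X[...,1]-.0084)<.075)
P=X[m];print(len(P))
_,lab,ce=cv2.kmeans(P.astype(np.float32),4,None,(3,50,1e-5),5,cv2.KMEANS_PP_CENTERS);print(ce.round(4).tolist(),np.bincount(lab[:,0]))
E
```

```text
bulb-tcp [ 0.0002196  -0.00019443 -0.03367616] 0.00027329321466602365 3381
bulb-tcp [ 0.00029009 -0.00029134 -0.03353087] 0.0002870767054450298 3244
7.9167 [0.53030362 0.00818449 0.18996466] [-1.79997466e+02 -1.67823171e-04  8.99798700e+01] [-0.02232428 -0.41092385 -0.15108749]
507
[[0.51419997215271, 0.06369999796152115, 0.08579999953508377], [0.4860000014305115, 0.019099999219179153, 0.07609999924898148], [0.5619000196456909, 0.04190000146627426, 0.07609999924898148], [0.5116000175476074, 0.07199999690055847, 0.08560000360012054]] [ 90 160 166  91]
```

```bash
python3 - <<'E'
from h import *
ctrl.servo_line([.5303,.0084,.123],vel=.08);ctrl.dwell(.2)
f0=sensors.observe()["ft_force"]
for z in (.119,.116,.112,.108,.1045):
    ctrl.servo_line([.5303,.0084,z],vel=.03);ctrl.dwell(.15)
    o=sensors.observe();print(z,o["tool_pos"].round(4),(o["ft_force"]-f0).round(2),o["grip_width"].round(4),round(o["clock"],2))
p,_,X,c=grab("wrist","w4");bulb(X,p)
m=(np.hypot(X[...,0]-.5303,X[...,1]-.0084)<.0395)&(np.hypot(X[...,0]-.5303,X[...,1]-.0084)>.034)&(X[...,2]>.04)&(X[...,2]<.075)
P=X[m];print("ring top z",np.median(P[:,2]),np.percentile(P[:,2],[10,90]),len(P))
p2,_,_,_=grab("scene","s4")
cv2.imwrite("pics/v4.png",np.vstack([cv2.resize(p,(480,300)),cv2.resize(p2[150:230,290:418],(480,300),interpolation=3)])[:,:,::-1])
E
```

```text
Traceback (most recent call last):
AttributeError: 'float' object has no attribute 'round'
```

```bash
python3 - <<'E'
from h import *
for z in (.119,.116,.112,.108,.1045):
    ctrl.servo_line([.5303,.0084,z],vel=.03);ctrl.dwell(.15)
    o=sensors.observe();print(z,o["tool_pos"].round(4),o["ft_force"].round(2),o["grip_width"],o["clock"])
p,_,X,c=grab("wrist","w4");bulb(X,p)
m=(np.hypot(X[...,0]-.5303,X[...,1]-.0084)<.0395)&(np.hypot(X[...,0]-.5303,X[...,1]-.0084)>.034)&(X[...,2]>.04)&(X[...,2]<.075)
P=X[m];print("ring top z",np.median(P[:,2]),np.percentile(P[:,2],[10,90]),len(P))
p2,_,_,_=grab("scene","s4")
cv2.imwrite("pics/v4.png",np.vstack([cv2.resize(p,(480,300)),cv2.resize(p2[150:230,290:418],(480,300),interpolation=3)])[:,:,::-1])
E
```

```text
0.119 [0.5303 0.0084 0.119 ] [-0.2   0.06 -0.53] 0.02617772401892144 9.9333
0.116 [0.5305 0.0083 0.1162] [ 0.04 -0.81  2.53] 0.02561775759784688 10.3333
0.112 [0.5304 0.0084 0.1121] [ 0.42 -1.22  4.51] 0.026072411760771 10.7667
0.108 [0.5305 0.0083 0.1082] [-0.97 -1.62  6.07] 0.02599765076081314 11.2
0.1045 [0.5305 0.0083 0.1049] [-1.53 -1.08  6.98] 0.02619151508446114 11.6167
bulb-tcp [ 0.00013323 -0.00034941 -0.03346169] 0.00028097882561201715 3165
ring top z 0.05548545681579908 [0.05440697 0.05634053] 2220
```

View pics/v4.png

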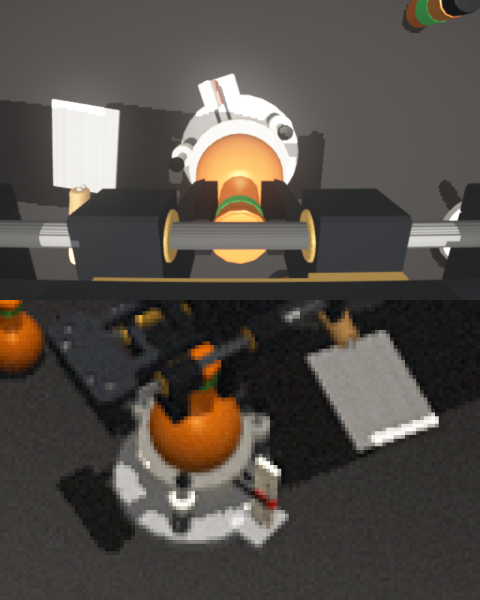

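The flask is seated upright, and the pointer stands in the red band (lower panel, about (262,495)). The ring top is at 55.5 mm, so it is pressed about 13.5 mm, and the force agrees with that. One stability check, then I hand in.

```bash
python3 - <<'E'
from h import *
ctrl.dwell(1.)
o=sensors.observe();print(o["tool_pos"],o["orientation"],o["ft_force"],o["grip_force"],o["clock"])
p,_,X,c=grab("wrist","w5");b=bulb(X,p)
press=.053-((o["tool_pos"]+b)[2]-.032);print("press",press)
if .012<press<.018: print(workorder.close_job())
E
```

```text
[0.53056396 0.00826644 0.10493204] [1.79950300e+02 1.93798348e-02 9.00018530e+01] [-0.74806311 -1.95949728  7.86946294] 30.00073403120041 12.7167
bulb-tcp [ 0.00011885 -0.00034087 -0.03347432] 0.0002773872815247056 3160
press 0.013542283828880224
the job is handed in; nothing more can be done
None
```

The job is handed in: the arm is still holding the brown flask upright in the cradle, pressed about 13.5 mm (red band 10 to 20 mm), at about 13 s on the robot's clock, and I touched nothing else on the bench.

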